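# Row of jars and the telescoping keeper bar

### The arm

A 6-joint arm with a two-finger parallel gripper is mounted at the origin on the work surface. World frame = base frame: x ahead of the robot, y to its left, z up, the work surface at z = 0. Lengths are in m, angles in rad, forces in N, time in s.
With the tool pointing down it reaches from about 0.275 to 0.85 m from the base axis. Payload 5.2 kg.
Tool frame: the origin (TCP) lies at the very end of the fingers, on their centre line; the grasp point (between the pads) lies 19 mm behind it; z points along the fingers, y is the line along which they close (so a half turn about z gives the same grasp; the last joint's range is limited). The gripper opens to 85 mm and grips with 20 to 120 N. Pads are 22 mm wide; open, the fingers measure 114 mm over their backs; the gripper's body (76 mm by 85 mm) begins 54 mm behind the grasp point. The pads swing forward as they close: fully open they stand 13 mm farther back than shut.
Start: joints at [-1.423, 0.259, 1.535, -0, 1.348, -0.203], TCP at [0.189, -0.517, 0.231] pointing down, gripper open.
Joint ranges: [-3.14, 3.14], [-0.91, 2.08], [0.19, 2.58], [-1.22, 4.36], [0.22, 2.71], [-3.12, 3.12]. Speed limits (rad/s): [2.57, 2.57, 3.14, 3.14, 3.14, 3.14].

### API

Orientations are given as [roll, pitch, yaw] about the fixed x, y, z axes, in that order (R = Rz(yaw) Ry(pitch) Rx(roll)).
In Python, from plant import r, viewer gives the robot as it stands.
- The arm moves only by the tool apply_moves, never from a script. Its argument "rows" is a list of rows, each a list of 7 numbers: the turn, a rotation vector about the world's x, y, z in units of pi rad (1.0 is pi rad), then the shift along the world's x, y, z in units of 4 cm (1.0 is 4 cm), then the opening, from 0 (shut) to 1 (fully open). In form: [[ax, ay, az, dx, dy, dz, fingers], ...]. A call has 1 to 12 rows; each row shifts and turns the commanded pose from where the row before left it; what a row does not reach is not made up. A row lasts 1/12 s, in which the tool goes at most 41.7 mm and 7.16 degrees, less where a joint would pass 70% of its speed; a pose out of reach is approached as far as the arm can. A call with a number of a shift or a turn outside -1 to 1 is refused whole. A call with a gripper value outside its range is refused whole. The fingers move at their own pace and stop on an object; "newtons" is the grip in N (left out, the last holds). Time passes only in rows, so rows that do not move let the fingers close. It gives the time, the measured TCP pose, the force, the opening and the grip force at its end, in the units of the state.
- r.observe(): the state, without advancing time (a new reading comes with each control period).
- viewer.snapshot(name): name is "scene" or "top" or "wrist"; returns the picture (480x640x3 uint8, red, green, blue); there is no depth.
- viewer.get_calibration(name): a dict with "intrinsics" (3x3 intrinsics, pixels), "rvec" (rotation vector, rad) and "tvec" (3), from world to camera coordinates, as OpenCV has them; the wrist camera has in their place "T_tool_cam" (4x4, takes a point from camera to tool coordinates, whose origin is the TCP and whose axes are the flange's). Camera axes: x right, y down, z forward; pixel columns grow to the right and rows downward; lengths in m; the calibration is good to about 2 mm. A picture is of the moment at which its call begins: read the wrist's pose just before it. get_calibration takes no time and is no camera call.
- r.job_done(): hands the job in; it is judged then, once.
The state is a dict: "time": time; "qpos": joint angles; "joint_velocities": joint speeds; "joint_efforts": joint torques, N m; "tcp_pos": TCP position; "ee_rot": TCP orientation; "wrist_force": force on the tool from outside, world axes, zero at the start; "ft_torque": the same for the moment, N m; "opening": finger opening in m; "grip_force": force on a finger pad.
Only numpy, scipy, OpenCV 4.12 (cv2) and the standard library are available. Lean on these libraries where they do the work, as an engineer would, in place of code of your own. Each camera call takes 0.05 s, during which the arm holds its last target. There are 200 camera calls.

### The job

Stand the two jars that are loose on the bench upright on the two empty cork rounds of the little shelf, so that three jars stand in one neat side-by-side row. Then press the lock button of the telescoping keeper bar fully in, take the bar's upright black pull post and pull it out in front of the jars, past the first stop to the second, until both sections are fully extended. The bar springs back if let go, so finish while still holding the post there, with the row still standing and the dish, wrench and pliers left where they are.

Things in the scene. Friction and masses are not known exactly. Their poses are not given: they have to be found in the camera images.
- rack: low fixed wooden jar shelf with the keeper bar on its front side; yaw up to 0.2 rad. Origin on the bench under the middle cork round; x away from the robot, y left along the row, z up. Board 15 mm high, x -45 to 45, y -105 to 105 mm; left of it (y 105 to 250 mm) a 15 mm high foot (x -90 to 45 mm) carries the bar's housing
- pad_left (a point): centre of the left cork round (60 mm across, flush in the shelf top 15 mm above the bench), at rack y +62 mm; a jar already stands on it
- pad_mid (a point): centre of the middle cork round, empty, rack y 0
- pad_right (a point): centre of the right cork round, empty, rack y -62 mm
- jar_a: upright amber jar with a steel screw lid, 50 mm in diameter, 70 mm tall, about 0.2 kg; origin at the centre of its underside, z up; all three jars are alike. Starts on the bench
- jar_b: upright amber jar with a steel screw lid, 50 mm in diameter, 70 mm tall, about 0.2 kg; origin at the centre of its underside, z up; all three jars are alike. Starts on the bench
- jar_c: upright amber jar with a steel screw lid, 50 mm in diameter, 70 mm tall, about 0.2 kg; origin at the centre of its underside, z up; all three jars are alike. Already stands on the left cork round and stays there
- button_top (a point): centre of the top face of the lock button, a grey round push button 22 mm across on top of the bar's housing, 80 mm above the bench when out, rack x -70, y +193 mm. The housing is an aluminium box 26 mm wide, 120 mm long (rack y 125 to 245 mm), its top 68 mm above the bench
- lock_button (a joint): how far the lock button is pushed down: 0 = out (bar locked), 0.008 m = fully in. It takes about 3.5 N, stays where it is left, and the bar is free from about 0.0065 m on
- bar_inner (a joint): extension of the inner section (thin steel tube, 13 mm across) out of the middle one, 0 to 0.085 m; spring-returned, comes out first against 1.5 to 3.5 N
- bar_middle (a joint): extension of the middle section (aluminium tube, 19 mm across, with a black collar 22 mm across) out of the housing, 0 to 0.085 m; spring-returned, follows after the first stop against 5 to 8 N. Fully out, the post has travelled 170 mm
- pull_post: upright round black post at the bar's free end, 20 mm in diameter, origin on the bar axis 55 mm above the bench; the post reaches from 10 mm below to 57 mm above its origin. Stowed it stands at rack x -70, y +85 mm and moves straight along the rack's -y; z up. 30 mm of free space lie between the post and the housing
- post_top (a point): centre of the pull post's top face, 112 mm above the bench
- dish: white ceramic dish, 90 mm across, 26 mm high, on the bench; leave alone. Origin at the centre of its underside
- wrench: chrome adjustable wrench, 185 mm long, 12 mm thick, lying on the bench along its own y; origin on the bench near its middle; leave alone
- pliers: red plastic pliers, 170 mm long, 13 mm thick, lying along its own y with the handles to its -y; origin on the bench under the pivot; leave alone
There are look-alikes about, which are no part of the job. What is shaped like the jar_a but blue is not meant.

How it is judged:
By the outcome, as a careful person would: the job done as asked, in the order asked, and still so for the second after the job is handed in, while the arm keeps its last pose, push and grip.
It also fails if it takes over 67 s, if anything falls off the work surface, if the arm or the gripper's body presses on something with over 40 N, if the wrist force passes 120 N, or if a joint passes its speed limit or range.

## Working session

There is one attempt and no reset: what is moved stays moved. The work goes in short steps, Python scripts to look and compute and a tool call to move; the robot and the scene stay as the last step left them, time stands still between calls to the robot, and variables do not carry over. Pictures are saved under pics/ and viewed, at most 10 in all, crops included, and the job is handed in when it is done.

Besides the shell and the picture viewer there is one more tool, called after "Call:" as a command line: name --pt "numbers of a row" for each row, then --argument value for the rest. apply_moves: Moves the arm, as the interface text tells. Its arguments: {"type":"object","properties":{"rows":{"type":"array","items":{"type":"array","items":{"type":"number","minimum":-1,"maximum":1}}},"newtons":{"type":"number"}},"required":["rows"]}

```bash
mkdir -p pics; ls; python3 - <<'E'
from plant import r, viewer
import cv2
s=r.observe();print({k:s[k] for k in('time','tcp_pos','ee_rot','opening','wrist_force')})
for n in('scene','top'):
    cv2.imwrite(f'pics/{n}0.png',viewer.snapshot(n)[:,:,::-1]); print(n,viewer.get_calibration(n))
print(viewer.get_calibration('wrist'))
E
```

```text
pics
{'time': 0.0, 'tcp_pos': array([ 0.1889538 , -0.5159754 ,  0.23046757]), 'ee_rot': array([-3.13980122e+00, -3.48527039e-04,  3.50828768e-01]), 'opening': 0.08529834138074678, 'wrist_force': array([ 0.27720125, -0.29362992, -0.27935757])}
scene {'intrinsics': array([[589.43752052,   0.        , 319.9482975 ],
       [  0.        , 589.43752052, 236.73187318],
       [  0.        ,   0.        ,   1.        ]]), 'rvec': array([ 1.83166559,  1.78690459, -0.67940135]), 'tvec': array([ 0.03532979, -0.29786352,  1.40211881])}
top {'intrinsics': array([[465.36501557,   0.        , 325.69134241],
       [  0.        , 465.36501557, 238.5571773 ],
       [  0.        ,   0.        ,   1.        ]]), 'rvec': array([ 2.10162456, -2.12385369,  0.1598955 ]), 'tvec': array([-0.04203318,  0.47596607,  0.89792514])}
{'intrinsics': array([[412.70630129,   0.        , 321.55612487],
       [  0.        , 412.70630129, 232.52509388],
       [  0.        ,   0.        ,   1.        ]]), 'T_tool_cam': array([[ 4.23667587e-04, -9.48658102e-01, -3.16303059e-01,
         8.08292335e-02],
       [ 9.99999888e-01,  3.34792265e-04,  3.35324434e-04,
        -2.63001675e-04],
       [-2.12212423e-04, -3.16303166e-01,  9.48658138e-01,
        -1.42205133e-01],
       [ 0.00000000e+00,  0.00000000e+00,  0.00000000e+00,
         1.00000000e+00]])}
```

View pics/top0.png

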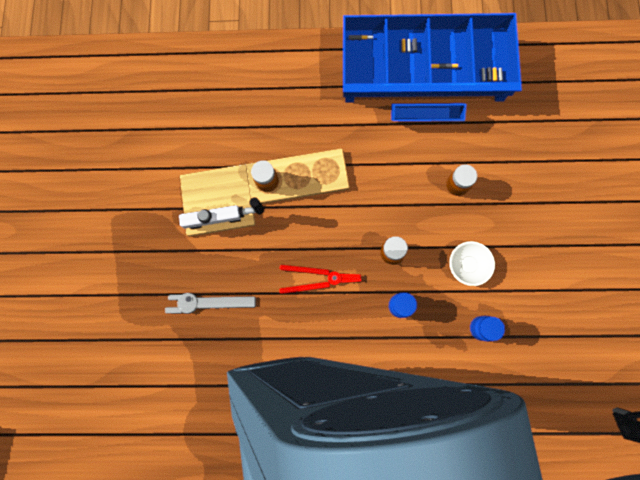

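View pics/scene0.png

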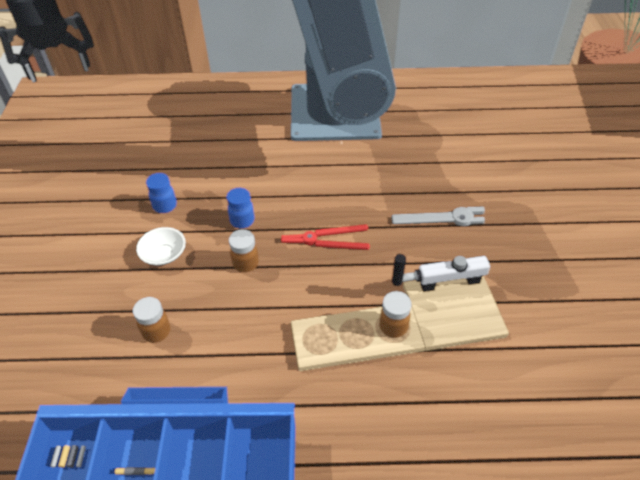

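```bash
cat > h.py <<'E'
import numpy as np, cv2
from plant import r, viewer
C={n:viewer.get_calibration(n) for n in('scene','top')}
def cast(n,px,z):
    c=C[n];R=cv2.Rodrigues(c['rvec'])[0];o=-R.T@c['tvec']
    d=R.T@np.linalg.inv(c['intrinsics'])@np.array([*px,1.]);return o+d*(z-o[2])/d[2]
def proj(n,p):
    c=C[n];return cv2.projectPoints(np.array([p],float),c['rvec'],c['tvec'],c['intrinsics'],None)[0].ravel()
def blob(img,px,rad,f):
    h=cv2.cvtColor(img,cv2.COLOR_BGR2HSV).astype(int);m=f(h[...,0],h[...,1],h[...,2]).astype(np.uint8)
    k=np.zeros_like(m);cv2.circle(k,px,rad,1,-1);m*=k
    n,l,s,c=cv2.connectedComponentsWithStats(m);i=1+np.argmax(s[1:,4]);return c[i],s[i],(l==i).astype(np.uint8)
E
python3 - <<'E'
from h import *
T=cv2.imread('pics/top0.png');S=cv2.imread('pics/scene0.png')
grey=lambda h,s,v:(s<70)&(v>90)
for n,img,pts in(('top',T,dict(far=(463,178),near=(395,249),c=(264,175))),('scene',S,dict(far=(149,310),near=(243,243),c=(397,306)))):
    for k,p in pts.items():
        c,s,m=blob(img,p,20,grey)
        ct=max(cv2.findContours(m,0,2)[0],key=cv2.contourArea)
        print(n,k,c.round(1),s,'circ',cv2.minEnclosingCircle(ct),'xy@70',cast(n,c,.07).round(4),'@65',cast(n,c,.065).round(4))
red=lambda h,s,v:((h<5)|(h>175))&(s>170)
# cork, post, button rough
for k,p,z in(('mid',(296,176),.015),('right',(326,170),.015),('button',(204,216),.08),('post',(257,204),.112),('hous',(180,221),.068),('hous2',(242,212),.068)):print(k,cast('top',p,z).round(4))
for k,p,z in(('mid',(357,333),.015),('right',(320,339),.015),('button',(460,262),.08),('post',(400,256),.112)):print(k,cast('scene',p,z).round(4))
cv2.imwrite('pics/crop.png',np.hstack([cv2.resize(T[140:250,170:360],None,fx=4,fy=4,interpolation=2)]))
cv2.imwrite('pics/crop2.png',cv2.resize(S[240:380,285:515],None,fx=3.4,fy=3.4,interpolation=2))
E
```

```text
top far [464.6 175.7] [453 164  24  23 433] circ ((464.5660400390625, 175.71697998046875), 12.023052215576172) xy@70 [ 0.594  -0.3255  0.07  ] @65 [ 0.5956 -0.3269  0.065 ]
top near [395.1 247.8] [384 237  24  23 437] circ ((395.1719665527344, 247.72293090820312), 11.952960014343262) xy@70 [ 0.4503 -0.1828  0.07  ] @65 [ 0.4511 -0.1834  0.065 ]
top c [262.1 171.4] [251 161  23  22 407] circ ((262.14239501953125, 171.3675537109375), 11.449226379394531) xy@70 [0.6102 0.0798 0.07  ] @65 [0.6119 0.0807 0.065 ]
scene far [147.5 310.3] [132 296  31  29 693] circ ((147.2058868408203, 309.9117736816406), 15.348705291748047) xy@70 [ 0.6017 -0.3257  0.07  ] @65 [ 0.5983 -0.3275  0.065 ]
scene near [241.5 240.4] [228 225  27  29 564] circ ((242.5, 238.5), 15.953156471252441) xy@70 [ 0.4573 -0.183   0.07  ] @65 [ 0.453  -0.1839  0.065 ]
scene c [398.8 304.8] [382 290  36  31 816] circ ((399.38140869140625, 305.8833923339844), 18.28314781188965) xy@70 [0.6027 0.0817 0.07  ] @65 [0.5993 0.0825 0.065 ]
mid [0.6174 0.0162 0.015 ]
right [ 0.6296 -0.048   0.015 ]
button [0.5171 0.1917 0.08  ]
post [0.5314 0.0812 0.112 ]
hous [0.5104 0.2433 0.068 ]
hous2 [0.527 0.119 0.068]
mid [0.62   0.0147 0.015 ]
right [ 0.6298 -0.0474  0.015 ]
button [0.5256 0.1927 0.08  ]
post [0.5352 0.0872 0.112 ]
```

View pics/crop.png

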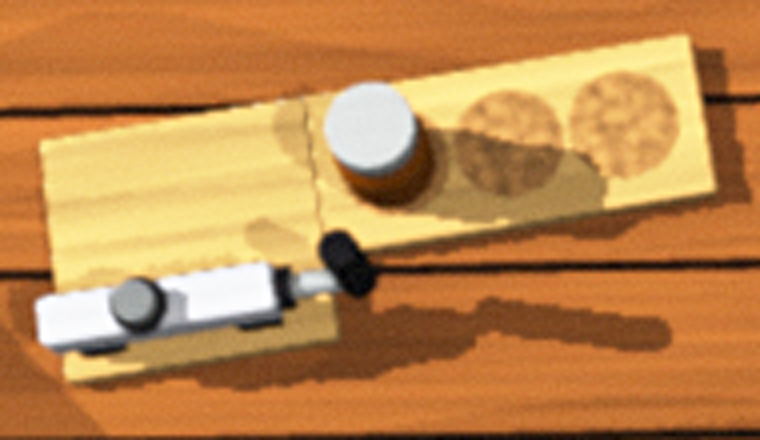

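View pics/crop2.png

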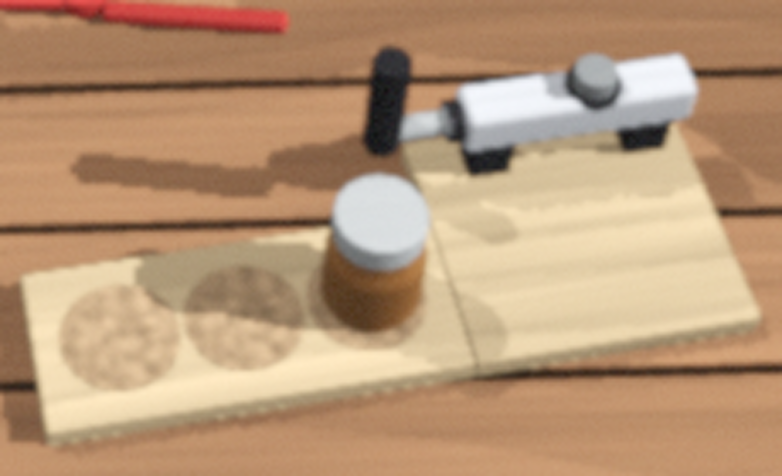

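```bash
cat >> h.py <<'E'
def rack(p,x): # rack pose p=(x,y,yaw), point in mm
    c,s=np.cos(p[2]),np.sin(p[2]);X=np.array(x)/1e3;return np.array([p[0]+c*X[0]-s*X[1],p[1]+s*X[0]+c*X[1],X[2]])
E
python3 - <<'E'
from h import *
from scipy.optimize import least_squares as ls
t=[((688,37),(45,-105,15)),((716,190),(-45,-105,15)),((40,142),(45,250,15)),((338,336),(-90,105,15)),((625,125),(0,-62,15)),((510,143),(0,0,15)),((136,300),(-70,193,80)),((337,245),(-70,85,112))]
s=[((22,273),(-45,-105,15)),((47,435),(45,-105,15)),((757,318),(45,250,15)),((120,337),(0,-62,15)),((243,317),(0,0,15)),((593,72),(-70,193,80)),((394,58),(-70,85,112))]
P=[('top',np.array(a)/4+(169.6,139.6),b) for a,b in t]+[('scene',np.array(a)/3.4+(284.6,239.6),b) for a,b in s]
for sel in(P,P[:8],P[8:]):
    f=lambda p:np.concatenate([proj(n,rack(p,b))-a for n,a,b in sel])
    q=ls(f,[.62,.01,.19],loss='soft_l1');print(q.x.round(4));print(f(q.x).reshape(-1,2).round(1).tolist())
    if sel is P:q0=q.x
for k,b in dict(mid=(0,0,15),right=(0,-62,15),left=(0,62,15),button=(-70,193,80),post=(-70,85,112),end=(-70,-85,112)).items():print(k,rack(q0,b).round(4))
# jars: amber+lid centre from scene/top triangulated at z=.066
E
```

```text
[0.6194 0.0137 0.1537]
[[0.5, -1.5], [0.6, -0.1], [0.1, -0.8], [0.2, 0.1], [-0.1, -0.5], [0.1, -0.3], [-0.5, -0.3], [0.2, 0.3], [-0.6, -0.0], [-0.1, -0.9], [1.7, -0.9], [-0.0, -0.2], [0.3, -0.2], [1.0, -1.1], [-0.5, 0.3]]
[0.6187 0.014  0.1541]
[[0.4, -1.2], [0.5, 0.2], [-0.0, -0.4], [0.1, 0.4], [-0.2, -0.2], [-0.1, 0.0], [-0.7, 0.0], [0.0, 0.6]]
[0.6201 0.0133 0.152 ]
[[-0.8, 0.2], [-0.4, -0.6], [1.6, -0.4], [-0.2, 0.1], [0.1, 0.2], [1.0, -0.6], [-0.5, 0.7]]
mid [0.6194 0.0137 0.015 ]
right [ 0.6288 -0.0476  0.015 ]
left [0.6099 0.075  0.015 ]
button [0.5206 0.1937 0.08  ]
post [0.5372 0.087  0.112 ]
end [ 0.5632 -0.081   0.112 ]
```

Call:
apply_moves --pt "0 0 0.0365 0.845 0.395 -0.15 1" --pt "0 0 0.0365 0.845 0.395 -0.15 1" --pt "0 0 0.0365 0.845 0.395 -0.15 1" --pt "0 0 0.0365 0.845 0.395 -0.15 1" --pt "0 0 0.0365 0.845 0.395 -0.15 1" --pt "0 0 0.0365 0.845 0.395 -0.15 1" --pt "0 0 0.0365 0.845 0.395 -0.15 1" --pt "0 0 0.0365 0.845 0.395 -0.15 1" --pt "0 0 0.0365 0.845 0.395 -0.15 1" --pt "0 0 0.0365 0.845 0.395 -0.15 1" --pt "0 0 0.0365 0.845 0.395 -0.15 1" --pt "0 0 0.0365 0.845 0.395 -0.15 1"

```text
time: 1.1
tcp_pos: [0.5959, -0.3255, 0.1584]
ee_rot: [-3.141, -0.001, 1.733]
wrist_force: [0.4, -0.8, 0.8]
opening: 0.0854
grip_force: 0.0
```

```bash
cat >> h.py <<'E'
def wcast(s,px,z):
    from scipy.spatial.transform import Rotation as Ro
    c=viewer.get_calibration('wrist');T=c['T_tool_cam'];R=Ro.from_euler('xyz',s['ee_rot']).as_matrix()
    o=R@T[:3,3]+s['tcp_pos'];d=R@T[:3,:3]@np.linalg.inv(c['intrinsics'])@np.array([*px,1.]);return o+d*(z-o[2])/d[2]
def lids(name):
    s=r.observe();im=viewer.snapshot('wrist')[:,:,::-1].copy();cv2.imwrite(f'pics/{name}.png',im)
    h=cv2.cvtColor(im,cv2.COLOR_BGR2HSV).astype(int);m=((h[...,1]<60)&(h[...,2]>90)).astype(np.uint8)
    for ct in cv2.findContours(m,0,2)[0]:
        if cv2.contourArea(ct)>800:
            (x,y),rad=cv2.minEnclosingCircle(ct);print(cv2.boundingRect(ct),cv2.contourArea(ct),(x,y),rad,wcast(s,(x,y),.07).round(4))
E
python3 -c "
from h import *
lids('w1')"
```

```text
(451, 312, 57, 75) 1167.0 (473.5, 349.0) 43.304256439208984 [ 0.705  -0.3838  0.07  ]
(136, 312, 57, 76) 1190.0 (169.5, 349.5) 43.73223876953125 [ 0.51   -0.4162  0.07  ]
(284, 200, 74, 76) 4326.5 (320.68426513671875, 237.93551635742188) 38.0922966003418 [ 0.5947 -0.3245  0.07  ]
(5, 134, 142, 141) 13601.5 (79.5, 211.0) 86.67910766601562 [ 0.4542 -0.3308  0.07  ]
```

View pics/w1.png

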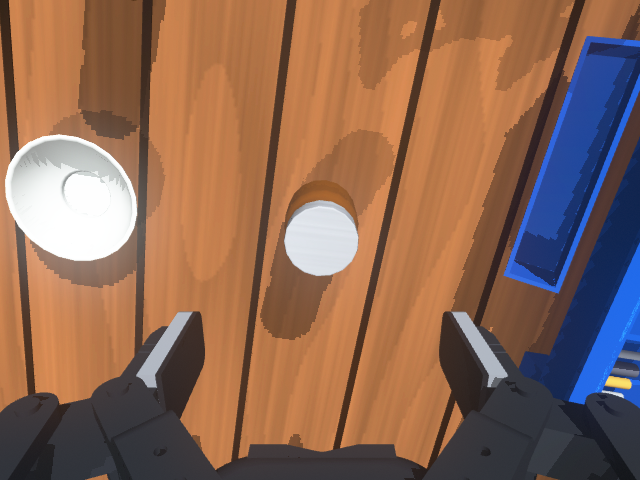

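The wrist picture shows the far jar's lid centred at pixel (321, 238), clear between the fingers. The dish is at the left (70, 197), well away. I'll go down and grip.

Call:
apply_moves --pt "0 0 -0.0025 -0.03 0.02 -0.8 1" --pt "0 0 0 0 0 -0.8 1" --pt "0 0 0 0 0 -0.8 1" --pt "0 0 0 0 0 -0.5 1" --pt "0 0 0 0 0 -0.5 1" --pt "0 0 0 0 0 0 1" --pt "0 0 0 0 0 0 0" --pt "0 0 0 0 0 0 0" --pt "0 0 0 0 0 0 0" --pt "0 0 0 0 0 0 0" --pt "0 0 0 0 0 0 0" --pt "0 0 0 0 0 0 0" --newtons 35

```text
time: 2.15
tcp_pos: [0.5948, -0.3272, 0.0258]
ee_rot: [3.138, 0.003, 1.719]
wrist_force: [0.8, -0.5, 7.5]
opening: 0.0477
grip_force: 37.1
```

Call:
apply_moves --pt "0 0 0 0 0 0.4 0" --pt "0 0 0 0 0 0.8 0" --pt "0 0 0 0 0 0.8 0" --pt "0 0 0 0.1 0.5 0 0" --pt "0 0 0 0.1 0.9 0 0" --pt "0 0 0 0.13 0.9 0 0" --pt "0 0 0 0.13 0.9 0 0" --pt "0 0 0 0.13 0.9 0 0" --pt "0 0 0 0.13 0.9 0 0" --pt "0 0 0 0.1 0.9 0 0" --pt "0 0 0 0.05 0.7 0 0" --pt "0 0 0 0 0.3 0 0"

```text
time: 3.15
tcp_pos: [0.6278, -0.0457, 0.1034]
ee_rot: [-3.141, -0.002, 1.722]
wrist_force: [0.8, 0.2, -2.6]
opening: 0.0481
grip_force: 37.1
```

Call:
apply_moves --pt "0 0 0 0 0 0 0" --pt "0 0 0 0 0 0 0"

```text
time: 3.32
tcp_pos: [0.6281, -0.0499, 0.1034]
ee_rot: [-3.141, 0.001, 1.721]
wrist_force: [1.1, -0.1, -1.3]
opening: 0.0486
grip_force: 37.1
```

```bash
python3 - <<'E'
from h import *
s=r.observe();print(s['tcp_pos'],s['ee_rot'])
p=(.6194,.0137,.1537)
for n in('wrist','scene','top'):
    im=viewer.snapshot(n)[:,:,::-1].copy();cv2.imwrite(f'pics/held_{n}.png',im)
a=cv2.imread('pics/held_wrist.png');b=cv2.imread('pics/held_scene.png')[200:400,230:496];b=cv2.resize(b,None,fx=1.5,fy=1.5)
o=np.zeros((480,800,3),np.uint8);o[:360,:480]=cv2.resize(a,(480,360));o[:300,480:480+320]=b[:,:320];cv2.imwrite('pics/held.png',o)
print(s['grip_force'],r.observe()['tcp_pos'],r.observe()['time'])
E
```

```text
[ 0.62807708 -0.04985254  0.1034241 ] [-3.14138227e+00  6.77916610e-04  1.72076412e+00]
37.08984385106305 [ 0.62825204 -0.05174259  0.10334229] 3.4667
```

View pics/held.png

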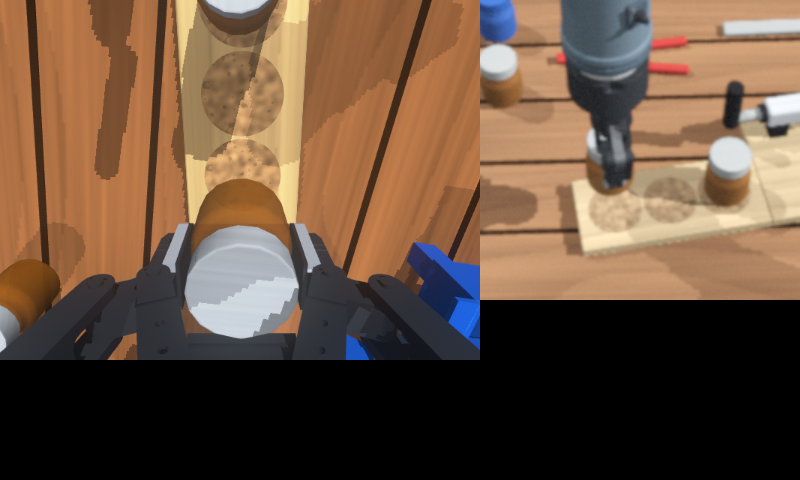

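Call:
apply_moves --pt "0 0 0 0.01 0.06 -0.4 0" --pt "0 0 0 0 0 -0.5 0" --pt "0 0 0 0 0 -0.4 0" --pt "0 0 0 0 0 -0.15 0" --pt "0 0 0 0 0 0 0" --pt "0 0 0 0 0 0 0"

```text
time: 3.97
tcp_pos: [0.6288, -0.0488, 0.0455]
ee_rot: [-3.141, 0.0, 1.718]
wrist_force: [0.7, 0.5, -2.0]
opening: 0.0479
grip_force: 37.1
```

Call:
apply_moves --pt "0 0 0 0 0 -0.04 0" --pt "0 0 0 0 0 -0.04 0" --pt "0 0 0 0 0 -0.03 0" --pt "0 0 0 0 0 0 0" --pt "0 0 0 0 0 0 0"

```text
time: 4.38
tcp_pos: [0.6287, -0.0477, 0.0412]
ee_rot: [3.141, 0.0, 1.719]
wrist_force: [-0.4, 0.3, -2.5]
opening: 0.0478
grip_force: 37.1
```

Call:
apply_moves --pt "0 0 0 0 0 -0.03 0" --pt "0 0 0 0 0 -0.03 0" --pt "0 0 0 0 0 0 0" --pt "0 0 0 0 0 0 0"

```text
time: 4.72
tcp_pos: [0.6289, -0.0476, 0.0408]
ee_rot: [3.14, 0.001, 1.719]
wrist_force: [-4.8, 1.0, 11.5]
opening: 0.0481
grip_force: 38.3
```

Call:
apply_moves --pt "0 0 0 0 0 0.025 0" --pt "0 0 0 0 0 0 0.75" --pt "0 0 0 0 0 0 0.75" --pt "0 0 0 0 0 0 0.75" --pt "0 0 0 0 0 0 0.75" --pt "0 0 0 0 0 0.4 0.75" --pt "0 0 0 0 0 0.8 0.75" --pt "0 0 0 0 0 0.8 0.75" --pt "0 0 0 0 0 0.8 0.75"

```text
time: 5.47
tcp_pos: [0.6282, -0.0476, 0.1521]
ee_rot: [-3.14, -0.001, 1.719]
wrist_force: [-0.2, -0.8, 0.3]
opening: 0.0638
grip_force: 0.0
```

Call:
apply_moves --pt "0 0 0 -0.4 -0.3 0 1" --pt "0 0 0 -0.7 -0.54 0 1" --pt "0 0 0 -0.7 -0.54 0 1" --pt "0 0 0 -0.7 -0.54 0 1" --pt "0 0 0 -0.7 -0.54 0 1" --pt "0 0 0 -0.7 -0.54 0 1" --pt "0 0 0 -0.53 -0.4 0 1" --pt "0 0 0 0 0 0 1" --pt "0 0 0 0 0 0 1" --pt "0 0 0 0 0 0 1"

```text
time: 6.3
tcp_pos: [0.452, -0.1838, 0.1517]
ee_rot: [3.141, 0.0, 1.718]
wrist_force: [0.6, -0.1, -0.3]
opening: 0.085
grip_force: 0.0
```

```bash
python3 - <<'E'
from h import *
lids('w2');s=r.observe();print(s['tcp_pos'],s['ee_rot'])
T=viewer.snapshot('top')[:,:,::-1].copy();cv2.imwrite('pics/top2.png',T)
for k,q in(('right',(.6288,-.0476,.085)),('c',(.6099,.075,.085))):
    px=proj('top',q);c,st,m=blob(T,tuple(int(v) for v in px),18,lambda h,s,v:(s<70)&(v>90));print(k,px,c,st,cast('top',c,.085))
E
```

```text
(202, 354, 112, 115) 8970.0 (257.9383239746094, 410.8791809082031) 59.79035949707031 [ 0.427  -0.3077  0.07  ]
(451, 312, 57, 75) 1156.5 (473.5, 349.0) 43.304256439208984 [ 0.557  -0.2398  0.07  ]
(136, 312, 57, 76) 1185.5 (170.0, 349.5) 43.47710418701172 [ 0.3674 -0.2682  0.07  ]
(283, 199, 76, 79) 4581.5 (320.41900634765625, 238.056396484375) 39.278987884521484 [ 0.4504 -0.1805  0.07  ]
[ 0.45227559 -0.18341546  0.15161106] [3.14080735e+00 8.85525217e-05 1.71924301e+00]
right [324.71864038 158.96477122] [324.96385542 159.67228916] [314 149  23  22 415] [ 0.62731313 -0.04807735  0.085     ]
c [263.24399785 169.12645999] [261.96930946 171.33248082] [251 161  23  22 391] [0.60535803 0.07747177 0.085     ]
```

Call:
apply_moves --pt "0 0 0 -0.02 0.04 -0.6 1" --pt "0 0 0 0 0 -0.8 1" --pt "0 0 0 0 0 -0.8 1" --pt "0 0 0 0 0 -0.5 1" --pt "0 0 0 0 0 -0.4 1" --pt "0 0 0 0 0 0 1" --pt "0 0 0 0 0 0 0" --pt "0 0 0 0 0 0 0" --pt "0 0 0 0 0 0 0" --pt "0 0 0 0 0 0 0" --pt "0 0 0 0 0 0 0" --pt "0 0 0 0 0 0 0"

```text
time: 7.4
tcp_pos: [0.4517, -0.1825, 0.0291]
ee_rot: [3.139, 0.002, 1.719]
wrist_force: [0.6, 1.3, 6.4]
opening: 0.0479
grip_force: 36.1
```

Call:
apply_moves --pt "0 0 0 0 0 0.4 0" --pt "0 0 0 0 0 0.8 0" --pt "0 0 0 0 0 0.8 0" --pt "0 0 0 0.2 0.24 0.75 0" --pt "0 0 0 0.55 0.64 0 0" --pt "0 0 0 0.6 0.7 0 0" --pt "0 0 0 0.6 0.7 0 0" --pt "0 0 0 0.6 0.7 0 0" --pt "0 0 0 0.6 0.7 0 0" --pt "0 0 0 0.54 0.63 0 0" --pt "0 0 0 0.3 0.35 0 0" --pt "0 0 0 0.2 0.23 0 0"

```text
time: 8.4
tcp_pos: [0.6195, 0.0157, 0.1378]
ee_rot: [3.14, -0.0, 1.721]
wrist_force: [0.8, -0.0, -1.3]
opening: 0.0481
grip_force: 37.1
```

Call:
apply_moves --pt "0 0 0 0 0 0 0" --pt "0 0 0 0 0 0 0" --pt "0 0 0 0 0 0 0" --pt "0 0 0 0 0 0 0"

```text
time: 8.73
tcp_pos: [0.6174, 0.0122, 0.1376]
ee_rot: [-3.141, 0.0, 1.717]
wrist_force: [-0.6, 0.4, -1.2]
opening: 0.0472
grip_force: 37.1
```

Call:
apply_moves --pt "0 0 0 0.03 0.04 -0.4 0" --pt "0 0 0 0 0 -0.7 0" --pt "0 0 0 0 0 -0.7 0" --pt "0 0 0 0 0 -0.35 0" --pt "0 0 0 0 0 -0.12 0" --pt "0 0 0 0 0 0 0" --pt "0 0 0 0 0 0 0"

```text
time: 9.32
tcp_pos: [0.6197, 0.0142, 0.0474]
ee_rot: [3.141, 0.0, 1.718]
wrist_force: [0.0, 0.7, -1.6]
opening: 0.0475
grip_force: 37.1
```

Call:
apply_moves --pt "0 0 0 0 0 -0.04 0" --pt "0 0 0 0 0 -0.03 0" --pt "0 0 0 0 0 0 0" --pt "0 0 0 0 0 0 0"

```text
time: 9.65
tcp_pos: [0.6197, 0.015, 0.0444]
ee_rot: [3.141, 0.0, 1.719]
wrist_force: [0.2, 0.5, -1.6]
opening: 0.0478
grip_force: 37.1
```

Call:
apply_moves --pt "0 0 0 0 0 -0.025 0" --pt "0 0 0 0 0 0 0" --pt "0 0 0 0 0 0 0"

```text
time: 9.9
tcp_pos: [0.6197, 0.0151, 0.0442]
ee_rot: [3.141, 0.0, 1.719]
wrist_force: [-2.8, -0.4, 6.3]
opening: 0.0482
grip_force: 37.8
```

Call:
apply_moves --pt "0 0 0 0 0 0.012 0" --pt "0 0 0 0 0 0 0.75" --pt "0 0 0 0 0 0 0.75" --pt "0 0 0 0 0 0 0.75" --pt "0 0 0 0 0 0 0.75" --pt "0 0 0 0 0 0.4 0.75" --pt "0 0 0 0 0 0.8 0.75" --pt "0 0 0 0 0 0.8 0.75" --pt "0 0 0 0 0 0.8 0.75" --pt "0 0 0 0 0 0.3 0.75"

```text
time: 10.73
tcp_pos: [0.6217, 0.0148, 0.1725]
ee_rot: [3.135, 0.002, 1.719]
wrist_force: [0.9, -0.2, 0.1]
opening: 0.0642
grip_force: 0.0
```

Call:
apply_moves --pt "0 0 0 -0.2 0.37 0 0" --pt "0 0 0 -0.4 0.7 0 0" --pt "0 0 0 -0.4 0.7 0 0" --pt "0 0 0 -0.4 0.7 0 0" --pt "0 0 0 -0.4 0.7 0 0" --pt "0 0 0 -0.4 0.7 0 0" --pt "0 0 0 -0.3 0.6 0 0" --pt "0 0 0 0 0 -0.4 0" --pt "0 0 0 0 0 -0.4 0" --pt "0 0 0 0 0 -0.4 0" --pt "0 0 0 0 0 0 0" --pt "0 0 0 0 0 0 0"

```text
time: 11.73
tcp_pos: [0.5177, 0.1942, 0.1179]
ee_rot: [-3.138, -0.0, 1.719]
wrist_force: [-0.0, -0.3, -0.4]
opening: 0.0001
grip_force: 0.0
```

```bash
python3 - <<'E'
from h import *
s=r.observe();print(s['tcp_pos'],s['opening'])
for n in('top','scene','wrist'):cv2.imwrite(f'pics/b_{n}.png',viewer.snapshot(n)[:,:,::-1])
a=cv2.imread('pics/b_wrist.png');b=cv2.imread('pics/b_scene.png')[190:390,285:515]
o=np.zeros((480,800,3),np.uint8);o[:300,:400]=cv2.resize(a,(400,300));o[:348,400:]=cv2.resize(b,(400,348));cv2.imwrite('pics/b.png',o)
T=cv2.imread('pics/b_top.png')
for k,q in(('right',(.6288,-.0476,.085)),('mid',(.6194,.0137,.085)),('c',(.6099,.075,.085))):
    px=proj('top',q);c,st,m=blob(T,tuple(int(v) for v in px),16,lambda h,s,v:(s<70)&(v>90));print(k,px,c,st,cast('top',c,.085))
E
```

```text
[0.51768568 0.19419082 0.11794836] 6.912474457679076e-05
right [324.71864038 158.96477122] [324.90821256 159.72705314] [314 149  23  22 414] [ 0.6272009  -0.04796573  0.085     ]
mid [293.9787522  164.02208055] [293.80097087 164.7038835 ] [283 154  23  23 412] [0.61798516 0.01404821 0.085     ]
c [263.24399785 169.12645999] [262.16262136 171.44902913] [251 161  24  22 412] [0.60510882 0.07708124 0.085     ]
```

View pics/b.png

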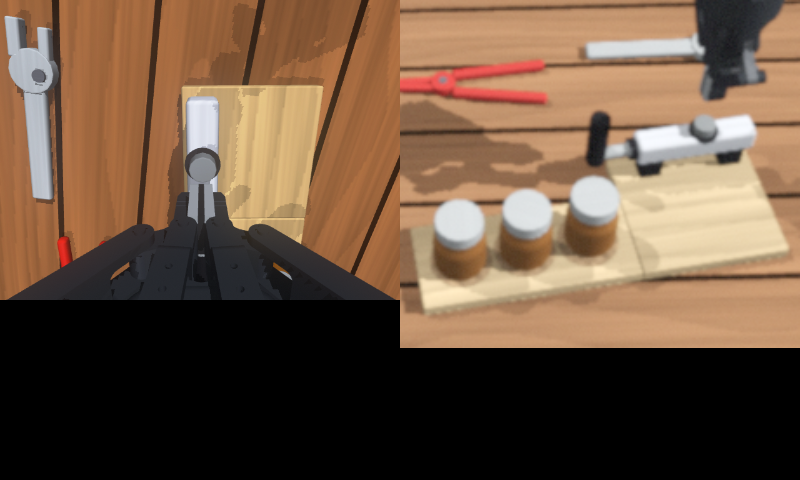

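All three jars stand in a row. In the wrist view the button is centred at about (325, 261) in full-image pixels, in line with the closed fingers. I'll press it now.

Call:
apply_moves --pt "0 0 0 0.05 0 -0.4 0" --pt "0 0 0 0 0 -0.4 0" --pt "0 0 0 0 0 -0.1 0" --pt "0 0 0 0 0 -0.06 0" --pt "0 0 0 0 0 -0.06 0" --pt "0 0 0 0 0 -0.06 0" --pt "0 0 0 0 0 -0.05 0" --pt "0 0 0 0 0 0 0" --pt "0 0 0 0 0 0 0"

```text
time: 12.63
tcp_pos: [0.5218, 0.1939, 0.0746]
ee_rot: [3.141, 0.0, 1.719]
wrist_force: [-1.1, -1.0, 2.1]
opening: 0.0001
grip_force: 1.2
```

Call:
apply_moves --pt "0 0 0 0 0 -0.04 0" --pt "0 0 0 0 0 -0.04 0" --pt "0 0 0 0 0 0 0" --pt "0 0 0 0 0 0 0"

```text
time: 12.97
tcp_pos: [0.5218, 0.1939, 0.072]
ee_rot: [3.14, 0.0, 1.719]
wrist_force: [-2.9, -2.4, 10.4]
opening: -0.0001
grip_force: 4.8
```

Call:
apply_moves --pt "0 0 0 0 0 -0.03 0" --pt "0 0 0 0 0 0 0" --pt "0 0 0 0 0 0 0"

```text
time: 13.22
tcp_pos: [0.5219, 0.1939, 0.0719]
ee_rot: [3.14, 0.0, 1.719]
wrist_force: [-6.9, -2.2, 17.9]
opening: -0.0001
grip_force: 8.9
```

Call:
apply_moves --pt "0 0 0 0 0 0.3 0" --pt "0 0 0 0 0 0.8 0" --pt "0 0 0 0 0 0.8 0.5" --pt "0 0 0 0.07 -0.5 0.2 0.5" --pt "0 0 0 0.1 -0.7 0 0.5" --pt "0 0 0 0.1 -0.7 0 0.5" --pt "0 0 0 0.07 -0.5 0 0.5" --pt "0 0 0 0.04 -0.27 0 0.5" --pt "0 0 0 0 0 0 0.5" --pt "0 0 0 0 0 0 0.5" --pt "0 0 0 0 0 0 0.5"

```text
time: 14.13
tcp_pos: [0.5365, 0.0881, 0.1536]
ee_rot: [-3.141, -0.001, 1.719]
wrist_force: [-1.0, 0.1, -0.6]
opening: 0.0431
grip_force: 0.0
```

```bash
python3 - <<'E'
from h import *
s=r.observe();print(s['tcp_pos'],s['ee_rot'],s['opening'])
im=viewer.snapshot('wrist')[:,:,::-1].copy();sc=viewer.snapshot('scene')[:,:,::-1]
o=np.zeros((480,800,3),np.uint8);o[:360,:480]=cv2.resize(im,(480,360));o[:278,480:]=cv2.resize(sc[190:390,285:515],(320,278));cv2.imwrite('pics/p.png',o)
T=viewer.get_calibration('wrist')
# expected pixel of post top
from scipy.spatial.transform import Rotation as Ro
R=Ro.from_euler('xyz',s['ee_rot']).as_matrix();q=R.T@(np.array([.5372,.087,.112])-s['tcp_pos']);M=T['T_tool_cam'];c=M[:3,:3].T@(q-M[:3,3]);u=T['intrinsics']@c;print(q,u/u[2])
E
```

```text
[0.53645097 0.08808627 0.1535935 ] [-3.14139115e+00 -7.37356138e-04  1.71921092e+00] 0.04314723851420635
[-0.00121576  0.00058855  0.0415925 ] [323.78861068 274.25598134   1.        ]
```

View pics/p.png

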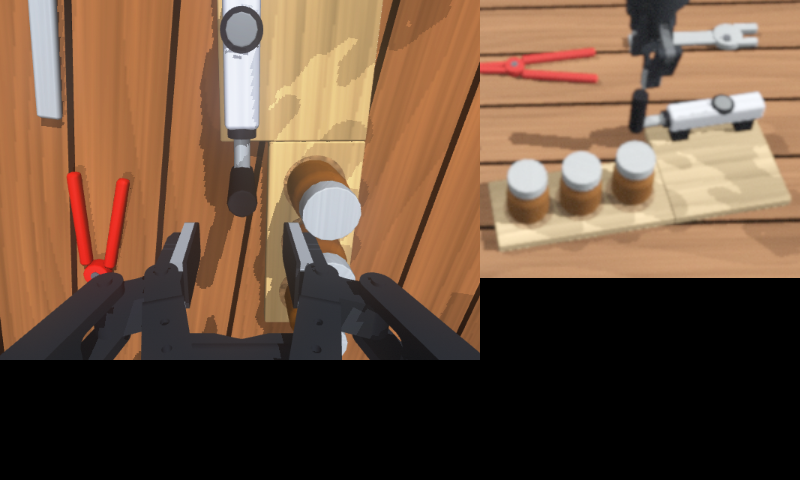

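The post's top is at about (323, 267) in full-image pixels, centred between the fingers. I'll narrow the opening, go down and grip.

Call:
apply_moves --pt "0 0 0 0.02 -0.01 0 0.4" --pt "0 0 0 0 0 -0.4 0.4" --pt "0 0 0 0 0 -0.5 0.4" --pt "0 0 0 0 0 -0.5 0.4" --pt "0 0 0 0 0 -0.45 0.4" --pt "0 0 0 0 0 0 0.4" --pt "0 0 0 0 0 0 0" --pt "0 0 0 0 0 0 0" --pt "0 0 0 0 0 0 0" --pt "0 0 0 0 0 0 0" --pt "0 0 0 0 0 0 0" --newtons 70

```text
time: 15.15
tcp_pos: [0.5371, 0.087, 0.08]
ee_rot: [-3.141, -0.0, 1.719]
wrist_force: [-2.1, 2.5, -5.1]
opening: 0.018
grip_force: 68.6
```

Call:
apply_moves --pt "0 0 0 0.023 -0.15 0 0" --pt "0 0 0 0.046 -0.297 0 0" --pt "0 0 0 0.046 -0.297 0 0" --pt "0 0 0 0.046 -0.297 0 0" --pt "0 0 0 0.046 -0.297 0 0" --pt "0 0 0 0.046 -0.297 0 0" --pt "0 0 0 0 0 0 0"

```text
time: 15.73
tcp_pos: [0.5477, 0.0182, 0.0799]
ee_rot: [-3.141, 0.001, 1.717]
wrist_force: [-4.1, 1.8, -0.3]
opening: 0.018
grip_force: 69.2
```

Call:
apply_moves --pt "0 0 0 0.03 -0.2 0 0" --pt "0 0 0 0.045 -0.297 0 0" --pt "0 0 0 0.045 -0.297 0 0" --pt "0 0 0 0.045 -0.297 0 0" --pt "0 0 0 0.045 -0.297 0 0" --pt "0 0 0 0.045 -0.297 0 0" --pt "0 0 0 0.045 -0.297 0 0" --pt "0 0 0 0.045 -0.297 0 0" --pt "0 0 0 0.015 -0.1 0 0" --pt "0 0 0 0 0 0 0" --pt "0 0 0 0 0 0 0"

```text
time: 16.65
tcp_pos: [0.5618, -0.074, 0.0799]
ee_rot: [-3.142, -0.001, 1.718]
wrist_force: [-3.1, 6.2, -0.6]
opening: 0.0183
grip_force: 69.3
```

Call:
apply_moves --pt "0 0 0 0.01 -0.06 0 0" --pt "0 0 0 0.01 -0.06 0 0" --pt "0 0 0 0.006 -0.05 0 0" --pt "0 0 0 0 0 0 0" --pt "0 0 0 0 0 0 0"

```text
time: 17.07
tcp_pos: [0.5628, -0.0803, 0.08]
ee_rot: [-3.142, -0.001, 1.718]
wrist_force: [-3.9, 5.7, 0.5]
opening: 0.018
grip_force: 69.2
```

Call:
apply_moves --pt "0 0 0 0.005 -0.03 0 0" --pt "0 0 0 0 0 0 0" --pt "0 0 0 0 0 0 0"

```text
time: 17.32
tcp_pos: [0.5629, -0.081, 0.0799]
ee_rot: [-3.141, -0.002, 1.718]
wrist_force: [-3.5, 8.0, 0.8]
opening: 0.0182
grip_force: 69.3
```

Call:
apply_moves --pt "0 0 0 0.004 -0.03 0 0" --pt "0 0 0 0 0 0 0" --pt "0 0 0 0 0 0 0"

```text
time: 17.57
tcp_pos: [0.5629, -0.0811, 0.0799]
ee_rot: [-3.141, -0.004, 1.718]
wrist_force: [-3.7, 11.5, 2.5]
opening: 0.0184
grip_force: 69.4
```

Call:
apply_moves --pt "0 0 0 0.003 -0.02 0 0" --pt "0 0 0 0 0 0 0" --pt "0 0 0 0 0 0 0"

```text
time: 17.82
tcp_pos: [0.5629, -0.0811, 0.0799]
ee_rot: [-3.141, -0.005, 1.719]
wrist_force: [-3.3, 13.8, 2.2]
opening: 0.0184
grip_force: 69.4
```

```bash
python3 - <<'E'
from h import *
a=viewer.snapshot('scene')[:,:,::-1];b=viewer.snapshot('top')[:,:,::-1]
cv2.imwrite('pics/fin.png',np.hstack([cv2.resize(a[170:400,120:520],(400,230)),cv2.resize(b[120:350,150:550],(400,230))]))
s=r.observe();print(s['time'],s['tcp_pos'],s['wrist_force'],s['grip_force'])
E
```

```text
17.9167 [ 0.56289544 -0.08114541  0.07993322] [-3.73994732 14.730169    1.80083376] 69.36707139015198
```

View pics/fin.png

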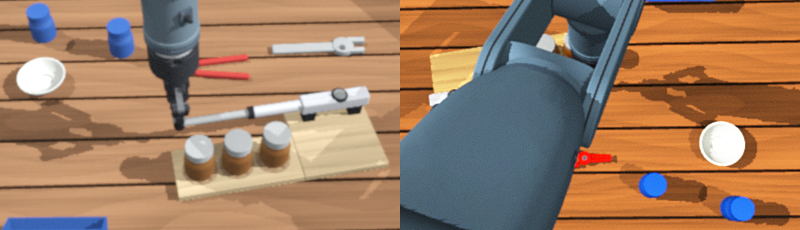

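The bar is fully extended in front of the three standing jars, with the gripper on the post at crop pixel (180, 122). The dish, wrench and pliers have not moved.

```bash
python3 -c "
from plant import r
print(r.job_done())"
```

```text
the job is handed in; nothing more can be done
None
```

The job is handed in: three jars stand in a row, the lock button is fully in, and the gripper holds the post at the second stop after about 170 mm of travel; it took about 18 s, and the dish, wrench and pliers were left alone.

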